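Clear the sprung hatch and hold it just below its balance point

ROBOT

A 6-joint arm with a two-finger parallel gripper is mounted at the origin on a cart in front of the work surface, level with it; the furniture and walls round the work are solid. World frame = base frame: x ahead of the robot, y to its left, z up, the work surface at z = 0. Lengths are in mm, angles in rad, forces in N, time in s.
With the tool pointing down it reaches from about 325 to 925 mm from the base axis. Payload 3.1 kg.
Tool frame: the origin (TCP) lies on the centre line of the jaws, within the pads' length; the fingertips stand 25 mm ahead of it and the grasp point (between the pads) lies 6 mm ahead of it; z points along the fingers, y is the line along which they close (so a half turn about z gives the same grasp; the last joint's range is limited). The gripper opens to 85 mm and grips with 20 to 120 N. Pads are 22 mm wide; open, the fingers measure 114 mm over their backs; the gripper's body (76 mm by 85 mm) begins 54 mm behind the grasp point. The pads swing forward as they close: fully open they stand 13 mm farther back than shut.
Start: joints at [0.997, 0.217, 1.613, -0, 1.311, -0.112], TCP at [278.46, 559.553, 256.3] pointing down, gripper open.
Joint ranges: [-2.75, 2.75], [-0.78, 2.1], [0.31, 2.55], [-1.13, 4.27], [0.13, 2.63], [-2.58, 2.58]. Speed limits (rad/s): [2.79, 2.79, 3.14, 3.14, 3.14, 3.14].

INTERFACE

Orientations are given as a unit quaternion [w, x, y, z].
In Python, from cell import telemetry, read_camera, env gives the robot as it stands.
- The arm moves only by the shell command python3 -m handwheel 'ROWS' [FORCE]. ROWS is a JSON object of lists of equal length, an entry for each row: "claw": the finger opening in mm, from 0 to 85.4; "dp": the shift along the world's x, y, z in mm, a list of three; "yaw": the turn about the world's z in rad. In form: {"claw": [claw, ...], "dp": [[tx, ty, tz], ...], "yaw": [yaw, ...]}. A call has exactly 5 rows; each row shifts and turns the commanded pose from where the row before left it; what a row does not reach is not made up. A row lasts 1/12 s, in which the tool goes at most 41.7 mm and 7.16 degrees, less where a joint would pass 70% of its speed; a pose out of reach is approached as far as the arm can. A call is refused whole if a number of a shift passes 41.7 or a number of a turn 0.125, either way. A call with a gripper value outside its range is refused whole. The fingers move at their own pace and stop on an object; FORCE is the grip in N (left out, the last holds). Time passes only in rows, so rows that do not move let the fingers close, or fill a call up. It gives the time, the measured TCP pose, the force, the opening and the grip force at its end, in the units of the state.
- telemetry.get_state(): the state, without advancing time (a new reading comes with each control period).
- read_camera(name): name is "side" or "top"; returns a dict with "image" (480x640x3 uint8, red, green, blue), "mtx" (3x3 intrinsics, pixels), "R" (3x3) and "t" (3): a world point X has camera coordinates R X + t. Camera axes: x right, y down, z forward; pixel columns grow to the right and rows downward; lengths in mm; the calibration is good to about 2 mm. A picture is of the moment at which its call begins. There is no depth.
- env.close_job(): hands the job in; it is judged then, once.
The state is a dict: "t": time; "joint_positions": joint angles; "joint_vel": joint speeds; "tau": joint torques, N m; "tcp_pos": TCP position; "orientation": TCP orientation; "contact_force": force on the tool from outside, world axes, zero at the start; "ft_torque": the same for the moment, N m; "opening": finger opening in mm; "grasp_force": force on a finger pad.
Only numpy, scipy, OpenCV 4.12 (cv2) and the standard library are available. Lean on these libraries where they do the work, as an engineer would, in place of code of your own. Each camera call takes 0.05 s, during which the arm holds its last target. There are 200 camera calls.

TASK

I want to adjust the spring of the sample bin's hatch. First take the ear defenders off the hatch and hang them astride the free-standing rail, one cup on each side of the bar. Then take the hatch by its grab bar, raise it a little past its balance point (about 52 degrees open, where the two studs on the side sector stand) without letting it fly on up, ease it back to a few degrees below that point and hold it there, still, finishing while you hold it; leave the other things where they are.

Things in the scene. Friction and masses are not known exactly. Their poses are not given: they have to be found in the camera images.
- bin: Fixed grey bin, 200 x 200 mm, 100 mm high, covered by a hinged aluminium hatch. Origin: centre of its underside; x points from the front (grab-bar side) to the hinge at the back. Hinge axis along y at x = 95, z = 106 mm. A thin upright sector plate stands at y = +106 mm, reaching 100 mm from the hinge; its two studs lie in line with the hinge at the balance angle, 0.90 rad above level.
- hatch (a joint): Hatch angle, rad: 0 shut and level, grows as the front edge rises, stop at 1.45. A spring carries part of its 0.95 kg: below the balance point, 0.90, it sinks shut by itself; above, it rises by itself to the stop. Lifting at the grab bar takes about 1.3 N at 0, falling to none at 0.90.
- grab_bar (a point): Middle of the axis of the grab bar: round dark steel bar, 12 mm thick, 130 mm long, parallel to the hinge and 240 mm from its axis, 106 mm above the worktop when shut; it moves on an arc about the hinge. Two arms, 50 mm either side of the middle, join it to the hatch's front edge 43 mm behind it (bin wall 45 mm behind it). Its frame turns with the hatch.
- hatch_hinge (a point): Point on the hinge axis at the middle of the hatch's width, 106 mm above the worktop. Its frame turns with the hatch.
- rail: Fixed free-standing rail: a round horizontal steel bar of 12 mm diameter, 180 mm long along the rail's own y axis, its axis 160 mm above the worktop, on a post with a round foot (70 mm) at each end. Origin: on the worktop under the middle of the bar.
- ear_defenders: Loose ear defenders, 0.11 to 0.22 kg, standing on the hatch on two cups, band up. Origin: centre of the underside, level with the cups' bottoms; x runs cup to cup. 152 (x) x 50 (y) x 136 mm (z). Cups 60 mm high, 72 mm clear between. A twin-wire band arches to a dark crown pad, 44 mm in x, 28 in y, z = 112 to 136 mm: grip it across y. The wires leave its x ends 118 to 123 mm high.
- crown (a point): Centre of the underside of the crown pad of the ear defenders (112 mm above the bottom of the cups); it rests on the rail's bar when they hang.
- ink_pad: Bystander: flat grey and black ink pad box, 71 x 95 x 19 mm, lying between bin and rail. Origin: centre of its underside.
- lot_stamp: Bystander: wooden hand stamp, 43 x 61 x 51 mm, standing between bin and rail. Origin: centre of its underside.
- marker: Bystander: marker pen with a dark cap, about 130 mm long and 20 mm thick, lying near the front edge. Origin: centre of its underside.

How it is judged:
By the outcome, as a careful person would: the job done as asked, in the order asked, and still so for the second after the job is handed in, while the arm keeps its last pose, push and grip.
It also fails if it takes over 58 s, if anything falls off the work surface, if the arm or the gripper's body presses on something with over 40 N, if the wrist force passes 120 N, or if a joint passes its speed limit or range.

## Working session

There is one attempt and no reset: what is moved stays moved. The work goes in short steps, Python scripts to look and compute and a shell command to move; the robot and the scene stay as the last step left them, time stands still between calls to the robot, and variables do not carry over. Pictures are saved under pics/ and viewed, at most 13 in all, crops included, and the job is handed in when it is done.

```bash
ls; mkdir -p pics; python3 - <<'E'
from cell import telemetry, read_camera, env
import cv2
print(telemetry.get_state())
for n in("side","top"):
    d=read_camera(n); cv2.imwrite(f"pics/{n}0.png",d["image"][:,:,::-1]); print(n,d["mtx"].tolist(),d["R"].tolist(),d["t"].tolist())
E
```

```text
pics
{'t': 0.0, 'joint_positions': array([ 9.96833402e-01,  2.17765625e-01,  1.61494926e+00, -3.53757494e-06,
        1.31128797e+00, -1.12198313e-01]), 'joint_vel': array([-0.00212189,  0.00090756,  0.0003606 , -0.00066008,  0.0004203 ,
       -0.00015027]), 'tau': array([ 2.01711046e-03, -3.96830857e+01, -3.03860271e+01, -3.98106226e-05,
        9.37516830e-03, -1.38348886e-05]), 'tcp_pos': array([278.01939145, 558.90877917, 254.95318452]), 'orientation': array([-4.03774131e-04,  2.28835896e-01,  9.73464268e-01, -1.13544575e-03]), 'contact_force': array([-0.25277275, -0.35050015, -0.22510286]), 'ft_torque': array([-0.00928471,  0.02133675, -0.02548197]), 'grasp_force': 0.0, 'opening': 85.64157529671566}
side [[485.9342690306206, 0.0, 320.5398161553], [0.0, 485.9342690306206, 239.9406227090361], [0.0, 0.0, 1.0]] [[0.9350730087860988, -0.3538901017182934, -0.02000660254836275], [-0.21333746595558664, -0.516824165773914, -0.8290837757981677], [0.28306464607817255, 0.7795220186613805, -0.5587663452309248]] [-507.75970586883176, 246.8416558313409, 829.3339348601019]
top [[512.7148713626634, 0.0, 310.8378546314941], [0.0, 512.7148713626634, 238.1451209918739], [0.0, 0.0, 1.0]] [[-0.00764497823018694, -0.9999705824135318, 0.0006233902484219758], [-0.995806105515806, 0.007556299921687556, -0.09117621701374062], [0.09116882430580744, -0.0013178160096784404, -0.9958345790519936]] [-10.468379886525177, 575.9036987383387, 1241.1531789856663]
```

View pics/side0.png

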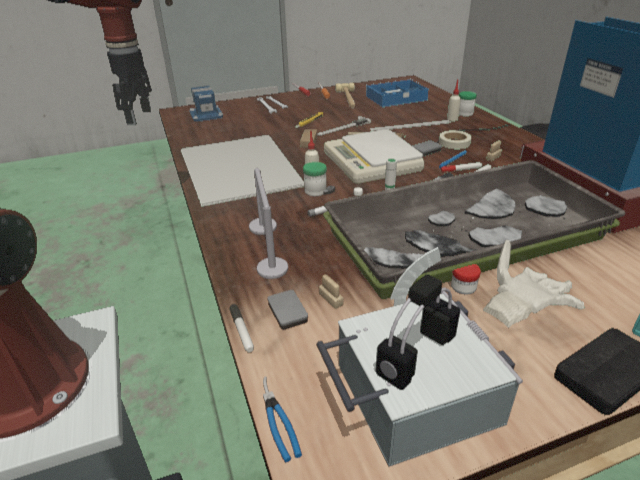

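View pics/top0.png

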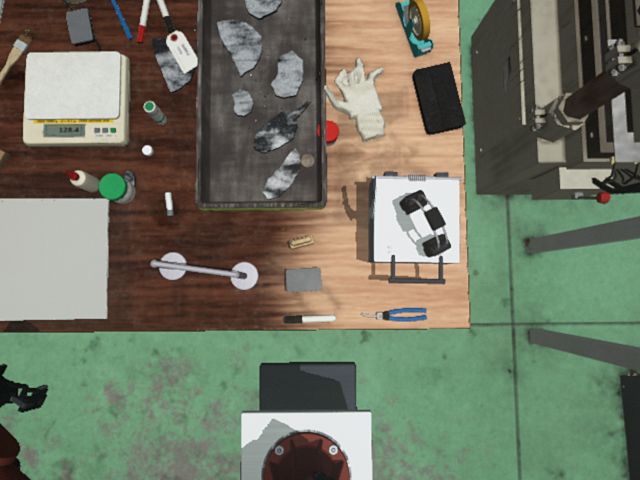

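The overview shows the rail bar running from about (152,264) to (245,275) in the top image. The hatch is at about (415,220) with the crown at (434,217), and the grab bar is near (417,281). Next I'll enlarge both views.

```bash
python3 - <<'E'
import cv2,numpy as np
a=cv2.imread("pics/top0.png")[165:300,355:475]; b=cv2.imread("pics/top0.png")[230:310,140:260]
cv2.imwrite("pics/c1.png",np.vstack([cv2.resize(a,None,fx=2.78*1.0,fy=2.78,interpolation=2),cv2.resize(b,None,fx=2.78,fy=2.78,interpolation=2)]) )
s=cv2.imread("pics/side0.png")[150:420,230:520]; cv2.imwrite("pics/c2.png",cv2.resize(s,None,fx=2.2,fy=2.2,interpolation=2))
E
```

```text
(no output)
```

View pics/c1.png

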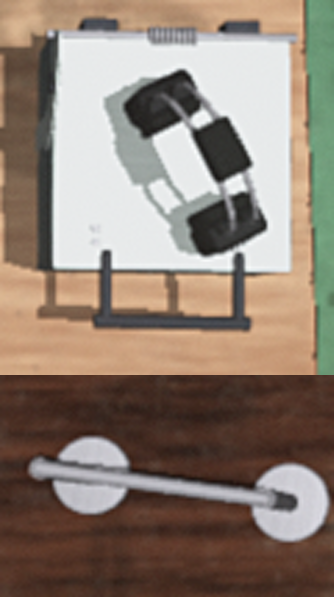

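View pics/c2.png

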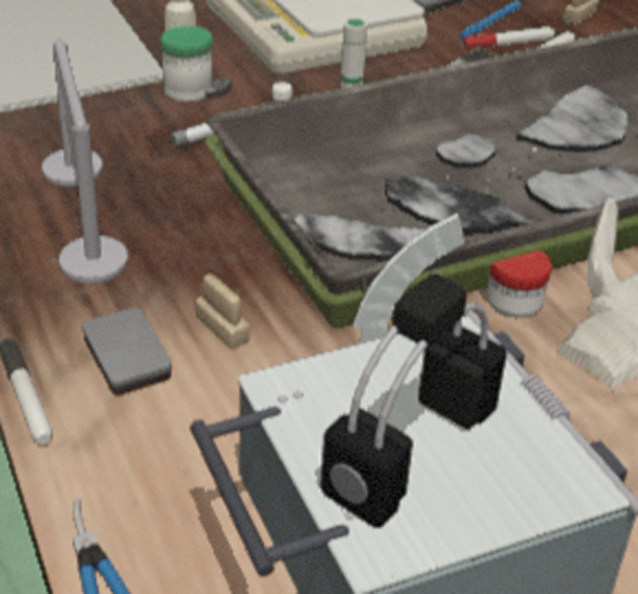

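The crops show the pad, cups, rail bar and grab bar ends clearly. I'll triangulate them now.

```bash
cat > h.py <<'E'
import numpy as np
from cell import telemetry, read_camera, env
C={"side":(np.array([[485.934,0,320.54],[0,485.934,239.94],[0,0,1]]),np.array([[0.9350730087860988,-0.3538901017182934,-0.02000660254836275],[-0.21333746595558664,-0.516824165773914,-0.8290837757981677],[0.28306464607817255,0.7795220186613805,-0.5587663452309248]]),np.array([-507.7597,246.84166,829.33393])),
"top":(np.array([[512.715,0,310.838],[0,512.715,238.145],[0,0,1]]),np.array([[-0.00764497823018694,-0.9999705824135318,0.0006233902484219758],[-0.995806105515806,0.007556299921687556,-0.09117621701374062],[0.09116882430580744,-0.0013178160096784404,-0.9958345790519936]]),np.array([-10.46838,575.9037,1241.15318]))}
def ray(c,p):
    K,R,t=C[c]; d=R.T@np.linalg.solve(K,[*p,1]); return -R.T@t,d
def atz(c,p,z):
    o,d=ray(c,p); return o+d*(z-o[2])/d[2]
def tri(pt,ps):
    A=[];b=[]
    for c,p in(("top",pt),("side",ps)):
        o,d=ray(c,p); d/=np.linalg.norm(d); P=np.eye(3)-np.outer(d,d); A.append(P); b.append(P@o)
    return np.linalg.lstsq(np.vstack(A),np.hstack(b),rcond=None)[0]
def proj(c,X):
    K,R,t=C[c]; q=K@(R@np.array(X,float)+t); return q[:2]/q[2]
E
python3 - <<'E'
from h import *
np.set_printoptions(precision=1,suppress=True)
u=lambda x,y:(355+x/2.783,165+y/2.783)
v=lambda x,y:(140+x/2.783,230+(y-375)/2.783)
s=lambda x,y:(230+x/2.2,150+y/2.2)
print("crown tri",tri(u(224,150),s(431,308)), atz("top",u(224,150),248), atz("side",s(431,308),236))
for n,p in dict(c1=(165,102),c2=(229,224)).items(): print(n,atz("top",u(*p),172))
for p in((195,135),(230,118),(252,165),(217,182)):print("pad",atz("top",u(*p),248))
print("rail",atz("top",v(33,468),160),atz("top",v(297,502),160),tri(v(33,468),s(62,42)),tri(v(297,502),s(83,128)))
print("foot",atz("top",v(91,475),0),atz("top",v(290,502),0))
print("bar",atz("top",u(95,322),106),atz("top",u(250,324),106),atz("side",s(198,427),106),atz("side",s(265,565),106))
print("hinge",atz("top",u(48,36),109),atz("top",u(295,39),109),"front",atz("top",u(50,270),109),atz("top",u(290,270),109))
print("ink",atz("top",(303,279),19),"stamp",atz("top",(301,242),30),"marker",atz("top",(310,319),10))
from scipy.spatial.transform import Rotation as Ro
print(Ro.from_quat([2.28835896e-01, 9.73464268e-01,0,0]).as_matrix())
E
```

```text
crown tri [ 595.5 -273.6  233.7] [ 593.1 -269.8  248. ] [ 594.5 -276.   236. ]
c1 [ 641.4 -243.   172. ]
c2 [ 544.3 -290.7  172. ]
pad [ 604.4 -248.8  248. ]
pad [ 616.8 -274.9  248. ]
pad [ 581.9 -290.   248. ]
pad [ 569.5 -264.   248. ]
rail [510.4 335.5 160. ] [482.  126.7 160. ] [513.  335.4 158.3] [481.7 125.2 172. ]
foot [510.8 332.5   0. ] [485.1 152.9   0. ]
bar [ 468.9 -194.   106. ] [ 466.3 -322.   106. ] [ 469.8 -197.1  106. ] [ 467.4 -319.5  106. ]
hinge [ 708.3 -159.2  109. ] [ 704.2 -366.5  109. ] front [ 512.  -157.2  109. ] [ 510.5 -355.7  109. ]
ink [475.4   5.3  19. ] stamp [566.1   9.5  30. ] marker [376.9 -11.3  10. ]
[[-0.9  0.4  0. ]
 [ 0.4  0.9  0. ]
 [ 0.   0.  -1. ]]
```

Estimates so far:

| Item | Estimate |
|---|---|
| Crown | (594, -272), ear x-axis at about 0.43 rad |
| Rail middle | (498, 243), x-axis at about -0.14 rad |
| Grab bar middle | (467.5, -258) |

Now I'll move above the crown.

```bash

python3 -m handwheel '{"claw":[60,60,60,60,60],"dp":[[12,-33,3],[12,-33,3],[12,-33,3],[12,-33,3],[12,-33,3]],"yaw":[-0.09,-0.09,-0.09,-0.09,-0.09]}' 40
python3 -m handwheel '{"claw":[60,60,60,60,60],"dp":[[12,-33,3],[12,-33,3],[12,-33,3],[12,-33,3],[12,-33,3]],"yaw":[-0.09,-0.09,-0.09,-0.09,-0.09]}' 40
python3 -m handwheel '{"claw":[60,60,60,60,60],"dp":[[12,-33,3],[12,-33,3],[12,-33,3],[12,-33,3],[12,-33,3]],"yaw":[-0.09,-0.09,-0.09,-0.09,-0.09]}'
python3 -m handwheel '{"claw":[60,60,60,60,60],"dp":[[12,-33,3],[12,-33,3],[12,-33,3],[12,-33,3],[12,-33,3]],"yaw":[-0.09,-0.09,-0.09,-0.09,-0.09]}'
python3 -m handwheel '{"claw":[60,60,60,60,60],"dp":[[13,-33,3],[13,-33,3],[13,-33,3],[13,-33,3],[0,0,0]],"yaw":[-0.09,-0.09,-0.09,-0.09,0]}'
python3 -c "
from h import *
s=telemetry.get_state();q=s['orientation'];print(2*np.arctan2(q[2],q[1])-np.pi/2,s['joint_positions'])"
```

```text
t: 0.52
tcp_pos: [338.3, 392.8, 270.7]
orientation: [-0.0, 0.442, 0.897, -0.001]
contact_force: [0.8, -0.4, -0.0]
opening: 59.9
grasp_force: 0.0
t: 0.93
tcp_pos: [398.3, 227.8, 286.0]
orientation: [-0.0, 0.631, 0.776, -0.0]
contact_force: [0.8, -0.5, -0.4]
opening: 59.8
grasp_force: 0.0
t: 1.35
tcp_pos: [458.4, 62.9, 301.1]
orientation: [-0.0, 0.788, 0.615, -0.0]
contact_force: [0.8, -0.2, -0.4]
opening: 60.0
grasp_force: 0.0
t: 1.77
tcp_pos: [518.4, -102.1, 315.9]
orientation: [-0.0, 0.906, 0.424, -0.0]
contact_force: [0.1, 0.2, -0.9]
opening: 59.9
grasp_force: 0.0
t: 2.18
tcp_pos: [571.5, -238.4, 327.6]
orientation: [0.002, 0.967, 0.253, -0.0]
contact_force: [-1.0, 0.3, 0.2]
opening: 60.2
grasp_force: 0.0
-1.0585054180617988 [-0.50717272  0.15578051  1.55073103 -0.00278663  1.43294547  0.55171267]
```

```bash

python3 -m handwheel '{"claw":[60,60,60,60,60],"dp":[[11,-17,-10],[11,-17,-10],[0,0,-10],[0,0,-10],[0,0,0]],"yaw":[-0.04,-0.04,0,0,0]}'
python3 - <<'E'
from h import *
import cv2
t=read_camera("top")["image"][:,:,::-1][165:285,355:475]; s=read_camera("side")["image"][:,:,::-1][220:400,340:520]
cv2.imwrite("pics/d1.png",np.hstack([cv2.resize(t,(400,400),interpolation=2),cv2.resize(s,(400,400),interpolation=2)]))
print(telemetry.get_state()["tcp_pos"])
E
```

```text
t: 2.6
tcp_pos: [590.6, -264.8, 284.3]
orientation: [-0.003, 0.976, 0.219, -0.002]
contact_force: [0.2, 0.1, -0.0]
opening: 60.0
grasp_force: 0.0
[ 591.65193673 -265.13621829  287.26250004]
```

View pics/d1.png

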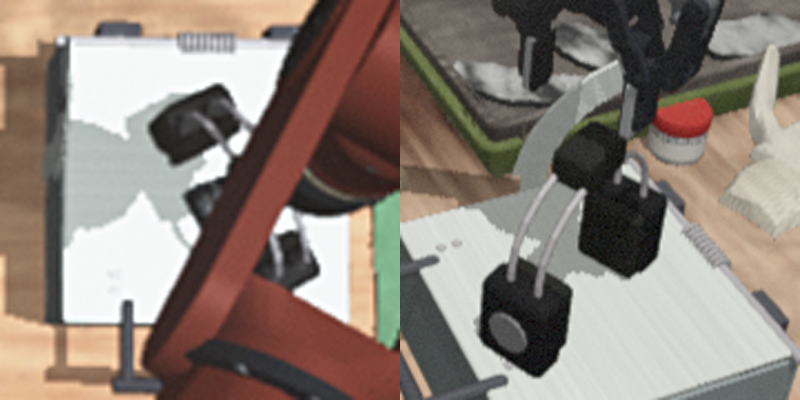

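The side view shows the fingertips at about (531,88) and (628,135) in the crop, straddling the pad at (590,157). Checking the offset:

```bash

python3 - <<'E'
from h import *
np.set_printoptions(precision=1,suppress=True)
s=lambda x,y:(340+(x-400)*.45,220+y*.45)
for z in(262,268):print("tips",atz("side",s(531,88),z),atz("side",s(628,135),z),atz("side",s(580,112),z))
print("pad",atz("side",s(590,158),234),"corners z246:",[atz("side",s(*p),246) for p in((553,148),(588,122),(626,145),(592,168))])
print(proj("side",(594,-272,222)),proj("side",(594,-272,246)))
E
```

```text
tips [ 575.4 -232.3  262. ] [ 605.2 -294.1  262. ] [ 590.8 -264.7  262. ]
tips [ 571.2 -239.3  268. ] [ 600.5 -300.2  268. ] [ 586.3 -271.2  268. ]
pad [ 594.2 -275.8  234. ] corners z246: [array([ 570.2, -271.6,  246. ]), array([ 602.2, -257.7,  246. ]), array([ 611.6, -285.4,  246. ]), array([ 582.1, -296. ,  246. ])]
[423.  296.2] [424.8 282.5]
```

```bash

python3 -m handwheel '{"claw":[60,60,60,60,60],"dp":[[2,-9,0],[0,0,-14],[0,0,-14],[0,0,-10],[0,0,0]],"yaw":[-0.03,0,0,0,0]}'
python3 -m handwheel '{"claw":[20,20,20,20,20],"dp":[[0,0,0],[0,0,0],[0,0,0],[0,0,0],[0,0,0]],"yaw":[0,0,0,0,0]}' 40
```

```text
t: 3.12
tcp_pos: [592.4, -274.1, 245.6]
orientation: [-0.003, 0.979, 0.204, -0.003]
contact_force: [-0.4, 0.3, -1.5]
opening: 60.2
grasp_force: 0.0
t: 3.53
tcp_pos: [594.9, -275.5, 250.9]
orientation: [0.0, 0.979, 0.204, 0.001]
contact_force: [1.1, 0.2, -0.6]
opening: 27.1
grasp_force: 40.9
```

```bash

python3 -m handwheel '{"claw":[20,20,20,20,20],"dp":[[0,0,4],[0,0,8],[0,0,14],[0,0,18],[0,0,18]],"yaw":[0,0,0,0,0]}' 40
python3 -m handwheel '{"claw":[20,20,20,20,20],"dp":[[0,0,18],[0,0,18],[0,0,14],[-2,8,0],[-4,14,0]],"yaw":[0,0,0,0,0]}'
python3 -m handwheel '{"claw":[20,20,20,20,20],"dp":[[-4,20,0],[-4,20,0],[-4,20,0],[-4,20,0],[-4,20,0]],"yaw":[-0.03,-0.03,-0.03,-0.03,-0.03]}'
python3 -m handwheel '{"claw":[20,20,20,20,20],"dp":[[-4,20,0],[-4,20,0],[-4,20,0],[-4,20,0],[-4,20,0]],"yaw":[-0.03,-0.03,-0.03,-0.03,-0.03]}'
python3 -m handwheel '{"claw":[20,20,20,20,20],"dp":[[-4,20,0],[-4,20,0],[-4,20,0],[-4,20,0],[-4,20,0]],"yaw":[-0.03,-0.03,-0.03,-0.03,-0.03]}'
python3 -m handwheel '{"claw":[20,20,20,20,20],"dp":[[-4,20,0],[-4,20,0],[-4,20,0],[-4,20,0],[-4,20,0]],"yaw":[-0.02,-0.02,-0.02,-0.02,-0.02]}'
python3 -m handwheel '{"claw":[20,20,20,20,20],"dp":[[-4,20,0],[-4,20,0],[-4,16,0],[-2,10,0],[0,0,0]],"yaw":[0,0,0,0,0]}'
python3 -m handwheel '{"claw":[20,20,20,20,20],"dp":[[0,0,0],[0,0,0],[0,0,0],[0,0,0],[0,0,0]],"yaw":[0,0,0,0,0]}'
python3 - <<'E'
from h import *
import cv2
t=read_camera("top")["image"][:,:,::-1][220:320,140:260]; s=read_camera("side")["image"][:,:,::-1][60:300,180:380]
cv2.imwrite("pics/d2.png",np.hstack([cv2.resize(t,(400,333),interpolation=2),cv2.resize(s,(278,333),interpolation=2)]))
s=telemetry.get_state();q=s['orientation'];print(s["tcp_pos"],2*np.arctan2(q[2],q[1])-np.pi/2,s["joint_positions"])
E
```

```text
t: 3.95
tcp_pos: [594.3, -275.4, 313.8]
orientation: [0.0, 0.979, 0.203, -0.0]
contact_force: [0.5, -0.7, -2.4]
opening: 27.5
grasp_force: 40.8
t: 4.37
tcp_pos: [588.8, -254.1, 364.0]
orientation: [0.001, 0.979, 0.203, 0.001]
contact_force: [1.0, -0.3, -2.8]
opening: 27.1
grasp_force: 40.8
t: 4.78
tcp_pos: [566.8, -150.8, 360.1]
orientation: [-0.001, 0.992, 0.129, -0.002]
contact_force: [-0.3, 0.6, -2.1]
opening: 27.6
grasp_force: 40.8
t: 5.2
tcp_pos: [546.5, -51.1, 360.2]
orientation: [-0.001, 0.999, 0.054, -0.002]
contact_force: [-0.2, -0.2, -2.2]
opening: 27.4
grasp_force: 40.8
t: 5.62
tcp_pos: [526.2, 48.6, 360.2]
orientation: [-0.0, 1.0, -0.02, -0.002]
contact_force: [-0.0, 0.3, -2.5]
opening: 27.7
grasp_force: 40.8
t: 6.03
tcp_pos: [506.1, 148.2, 360.2]
orientation: [0.0, 0.998, -0.07, -0.002]
contact_force: [-0.0, -0.0, -1.9]
opening: 27.4
grasp_force: 40.8
t: 6.45
tcp_pos: [492.4, 214.5, 360.7]
orientation: [-0.0, 0.998, -0.068, -0.002]
contact_force: [-0.0, -0.5, -3.1]
opening: 27.2
grasp_force: 40.8
t: 6.87
tcp_pos: [494.7, 211.8, 362.4]
orientation: [0.0, 0.998, -0.071, 0.0]
contact_force: [0.4, -0.4, -2.1]
opening: 27.6
grasp_force: 40.8
[494.68214105 212.03738516 362.33315221] -1.7120110806149822 [ 2.74533925e-01 -3.78567285e-02  1.69041223e+00 -3.79589087e-05
  1.48896829e+00  1.98654811e+00]
```

View pics/d2.png

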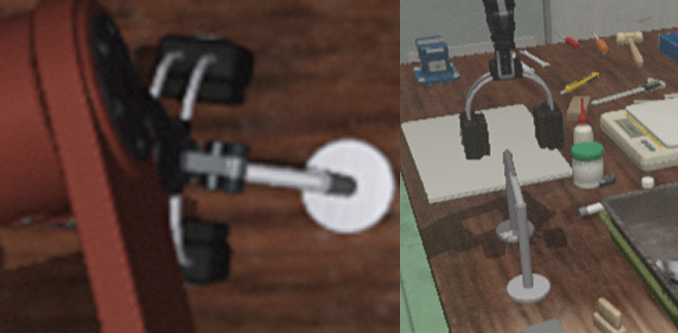

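The ear defenders hang level and centred over the bar line. I'll shift a little along the bar and descend.

```bash

python3 -m handwheel '{"claw":[20,20,20,20,20],"dp":[[1,12,0],[1,11,0],[0,0,-10],[0,0,-16],[0,0,-18]],"yaw":[0,0,0,0,0]}'
python3 -m handwheel '{"claw":[20,20,20,20,20],"dp":[[0,0,-18],[0,0,-18],[0,0,-18],[0,0,-18],[0,0,-14]],"yaw":[0,0,0,0,0]}'
python3 -m handwheel '{"claw":[20,20,20,20,20],"dp":[[0,0,-10],[0,0,-8],[0,0,-5],[0,0,0],[0,0,0]],"yaw":[0,0,0,0,0]}'
python3 - <<'E'
from h import *
import cv2
t=read_camera("top")["image"][:,:,::-1][220:320,140:260]; s=read_camera("side")["image"][:,:,::-1][120:300,200:350]
cv2.imwrite("pics/d3.png",np.hstack([cv2.resize(t,(400,333),interpolation=2),cv2.resize(s,(400,480),interpolation=2)[:333]]))
s=telemetry.get_state();print(s["tcp_pos"],s["contact_force"])
E
```

```text
t: 7.38
tcp_pos: [496.9, 236.5, 318.3]
orientation: [-0.0, 0.998, -0.069, 0.001]
contact_force: [0.4, -0.1, -1.1]
opening: 27.2
grasp_force: 40.8
t: 7.8
tcp_pos: [495.3, 235.8, 229.6]
orientation: [0.001, 0.998, -0.07, -0.001]
contact_force: [0.2, -0.4, -2.1]
opening: 26.9
grasp_force: 40.8
t: 8.22
tcp_pos: [496.7, 235.7, 209.6]
orientation: [-0.0, 0.998, -0.07, 0.0]
contact_force: [0.1, 0.3, -1.8]
opening: 27.3
grasp_force: 40.8
[497.25124483 235.82390304 210.46042224] [ 0.39998387  0.34875639 -0.79878152]
```

View pics/d3.png

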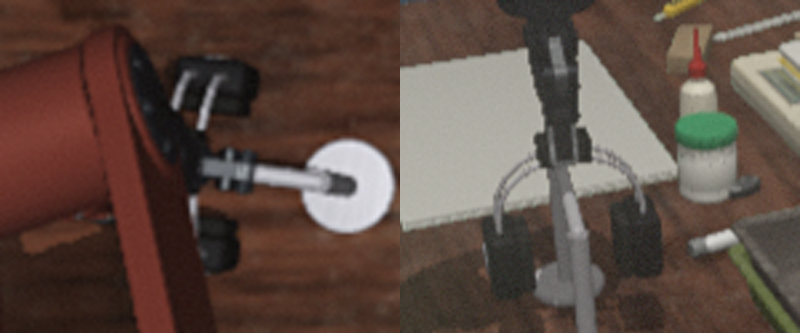

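The crown pad sits right above the bar, with one cup on each side. I'll lower until it touches.

```bash

python3 -m handwheel '{"claw":[20,20,20,20,20],"dp":[[0,0,-3],[0,0,-3],[0,0,-3],[0,0,-2],[0,0,0]],"yaw":[0,0,0,0,0]}'
python3 -m handwheel '{"claw":[20,20,20,20,20],"dp":[[0,0,-1],[0,0,-1],[0,0,-1],[0,0,0],[0,0,0]],"yaw":[0,0,0,0,0]}'
```

```text
t: 8.73
tcp_pos: [495.9, 235.4, 197.5]
orientation: [0.0, 0.998, -0.07, -0.001]
contact_force: [-0.5, 0.4, -1.4]
opening: 27.3
grasp_force: 40.8
t: 9.15
tcp_pos: [496.6, 235.6, 196.1]
orientation: [-0.0, 0.998, -0.07, 0.0]
contact_force: [-1.6, -1.3, 3.4]
opening: 27.5
grasp_force: 41.1
```

It has touched, so I'll release and retreat upward.

```bash

python3 -m handwheel '{"claw":[34,42,50,60,60],"dp":[[0,0,0],[0,0,0],[0,0,0],[0,0,0],[0,0,0]],"yaw":[0,0,0,0,0]}'
python3 -m handwheel '{"claw":[60,60,60,60,60],"dp":[[0,0,5],[0,0,10],[0,0,20],[0,0,30],[0,0,30]],"yaw":[0,0,0,0,0]}'
python3 - <<'E'
from h import *
import cv2
t=read_camera("top")["image"][:,:,::-1][220:320,140:260]; s=read_camera("side")["image"][:,:,::-1][120:300,200:350]
cv2.imwrite("pics/d4.png",np.hstack([cv2.resize(t,(400,333),interpolation=2),cv2.resize(s,(400,480),interpolation=2)[:333]]))
E
```

```text
t: 9.57
tcp_pos: [496.5, 235.6, 195.2]
orientation: [-0.0, 0.998, -0.07, 0.0]
contact_force: [-0.8, 0.1, 0.1]
opening: 60.4
grasp_force: 0.0
t: 9.98
tcp_pos: [495.9, 235.4, 291.3]
orientation: [0.0, 0.998, -0.07, -0.001]
contact_force: [0.6, -0.0, -0.1]
opening: 59.7
grasp_force: 0.0
```

View pics/d4.png

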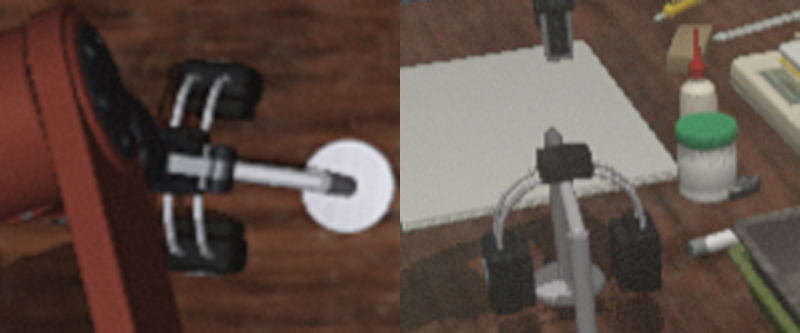

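They hang astride the bar. Next I go above the grab bar.

```bash

python3 -m handwheel '{"claw":[36,36,36,36,36],"dp":[[0,-15,4],[-2,-28,0],[-2,-30,0],[-2,-30,0],[-2,-30,0]],"yaw":[0.05,0.1,0.1,0.1,0.1]}'
python3 -m handwheel '{"claw":[36,36,36,36,36],"dp":[[-2,-30,-2],[-2,-30,-4],[-2,-30,-4],[-2,-30,-4],[-2,-30,-4]],"yaw":[0.1,0.1,0.1,0.1,0.1]}'
python3 -m handwheel '{"claw":[36,36,36,36,36],"dp":[[-2,-30,-4],[-2,-30,-4],[-2,-30,-4],[-2,-30,-4],[-2,-30,-4]],"yaw":[0.1,0.1,0.1,0.1,0.1]}'
python3 -m handwheel '{"claw":[36,36,36,36,36],"dp":[[0,-30,-20],[0,-30,-20],[0,-9,-20],[0,0,-10],[0,0,0]],"yaw":[0.1,0.1,0.05,0,0]}'
python3 -c "
from h import *
s=telemetry.get_state();q=s['orientation'];print(s['tcp_pos'],2*np.arctan2(q[2],q[1])-np.pi/2,s['joint_positions'])"
```

```text
t: 10.5
tcp_pos: [488.1, 101.5, 294.7]
orientation: [0.0, 0.988, 0.157, 0.0]
contact_force: [0.6, 0.1, -0.6]
opening: 36.3
grasp_force: 0.0
t: 10.92
tcp_pos: [478.1, -48.8, 276.6]
orientation: [0.0, 0.918, 0.396, 0.0]
contact_force: [1.7, 0.0, -0.2]
opening: 35.7
grasp_force: 0.0
t: 11.33
tcp_pos: [468.1, -198.9, 256.5]
orientation: [0.0, 0.792, 0.611, 0.0]
contact_force: [0.9, -0.4, -0.6]
opening: 36.2
grasp_force: 0.0
t: 11.75
tcp_pos: [466.4, -265.3, 183.2]
orientation: [-0.003, 0.712, 0.702, -0.0]
contact_force: [-1.1, 0.7, -0.4]
opening: 35.8
grasp_force: 0.0
[ 466.43995139 -265.26516139  183.18488994] -0.013884906417323428 [-6.48184553e-01  1.09614983e-01  1.88122729e+00  5.63095969e-04
  1.15759168e+00 -6.34527519e-01]
```

```bash

python3 -m handwheel '{"claw":[36,36,36,36,36],"dp":[[2,7,-20],[0,0,-15],[0,0,0],[0,0,0],[0,0,0]],"yaw":[0,0,0,0,0]}'
python3 - <<'E'
from h import *
import cv2
s=read_camera("side")["image"][:,:,::-1][240:440,270:470]
cv2.imwrite("pics/d5.png",cv2.resize(s,(600,600),interpolation=2))
x=telemetry.get_state()["tcp_pos"];print(x)
f=lambda X:(proj("side",X)-[270,240])*3
print("bar mid exp",f((468,-258,106)),"tips mid exp",f(x-[0,0,25]))
E
```

```text
t: 12.17
tcp_pos: [471.5, -259.2, 153.0]
orientation: [0.001, 0.711, 0.703, 0.0]
contact_force: [0.5, 0.4, 0.4]
opening: 36.2
grasp_force: 0.0
[ 471.6258901  -259.61257059  153.27600502]
bar mid exp [191.18418194 399.7914761 ] tips mid exp [199.35285455 368.19140322]
```

View pics/d5.png

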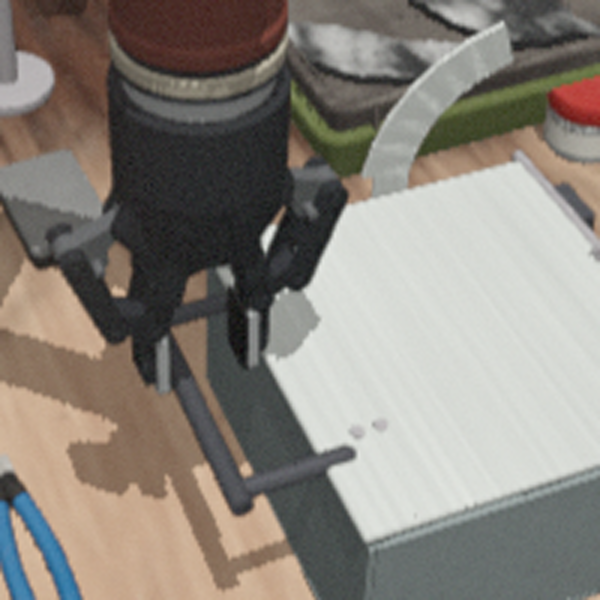

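The tips straddle the bar, about 3 mm too far back. I'll correct, descend, grip and compute the arc.

```bash

python3 -m handwheel '{"claw":[36,36,36,36,36],"dp":[[-3,1,-10],[0,0,-12],[0,0,-12],[0,0,-5],[0,0,0]],"yaw":[0,0,0,0,0]}' 40
python3 -m handwheel '{"claw":[5,5,5,5,5],"dp":[[0,0,0],[0,0,0],[0,0,0],[0,0,0],[0,0,0]],"yaw":[0,0,0,0,0]}' 40
python3 - <<'E'
import numpy as np
th=np.array([0,.02,.06,.11,.17,.23,.3,.37,.44,.51,.58,.65,.72,.78,.83,.87,.9,.93,.95,.965,.965,.95,.93,.9,.87,.85,.84,.835])
x=240*(1-np.cos(th));z=240*np.sin(th)
for i in range(1,len(th)):print(th[i],round(x[i]-x[i-1],1),round(z[i]-z[i-1],1))
print(x[-1],z[-1],x.max(),z.max())
E
```

```text
t: 12.63
tcp_pos: [465.7, -257.2, 109.5]
orientation: [-0.003, 0.711, 0.703, -0.0]
contact_force: [-0.4, 0.0, -0.8]
opening: 35.8
grasp_force: 0.0
t: 13.05
tcp_pos: [467.6, -258.6, 112.5]
orientation: [0.0, 0.711, 0.703, 0.0]
contact_force: [-0.1, -0.4, -1.1]
opening: 10.4
grasp_force: 38.9
0.02 0.0 4.8
0.06 0.4 9.6
0.11 1.0 12.0
0.17 2.0 14.3
0.23 2.9 14.1
0.3 4.4 16.2
0.37 5.5 15.9
0.44 6.6 15.4
0.51 7.7 14.9
0.58 8.7 14.4
0.65 9.7 13.7
0.72 10.6 13.0
0.78 9.8 10.5
0.83 8.6 8.3
0.87 7.2 6.3
0.9 5.6 4.6
0.93 5.7 4.4
0.95 3.9 2.8
0.965 2.9 2.1
0.965 0.0 0.0
0.95 -2.9 -2.1
0.93 -3.9 -2.8
0.9 -5.7 -4.4
0.87 -5.6 -4.6
0.85 -3.6 -3.1
0.84 -1.8 -1.6
0.835 -0.9 -0.8
78.91735616163784 177.91116281460071 103.33994968499258 197.29173993834522
```

```bash

python3 -m handwheel '{"claw":[5,5,5,5,5],"dp":[[0,0,5],[0.4,0,9.5],[1,0,12],[2,0,14.3],[2.9,0,14.1]],"yaw":[0,0,0,0,0]}'
python3 -m handwheel '{"claw":[5,5,5,5,5],"dp":[[4.4,0,16.2],[5.5,-0.2,15.9],[0,0,0],[0,0,0],[0,0,0]],"yaw":[0,0,0,0,0]}'
python3 -c "
from h import *
s=telemetry.get_state();p=s['tcp_pos'];print(p,np.arctan2(p[2]-112.5,240+467.6-p[0]),np.hypot(p[2]-112.5,240+467.6-p[0]),s['contact_force'])"
```

```text
t: 13.47
tcp_pos: [474.0, -258.8, 168.9]
orientation: [0.0, 0.711, 0.703, -0.0]
contact_force: [3.3, -1.4, -3.0]
opening: 10.3
grasp_force: 39.1
t: 13.88
tcp_pos: [483.0, -259.0, 199.2]
orientation: [0.0, 0.711, 0.703, -0.001]
contact_force: [-2.1, -2.5, -1.0]
opening: 10.4
grasp_force: 39.2
[ 482.98716109 -258.9932062   199.15986235] 0.36822177170291237 240.75061608722666 [-2.0804961  -2.51632789 -1.0143436 ]
```

Tracking the arc well; continuing at a gentler pace.

```bash

python3 -m handwheel '{"claw":[5,5,5,5,5],"dp":[[3.3,0,7.7],[3.3,-0.1,7.7],[7.7,-0.2,14.9],[8.7,-0.2,14.4],[4.8,-0.1,6.9]],"yaw":[0,0,0,0,0]}'
python3 -m handwheel '{"claw":[5,5,5,5,5],"dp":[[4.9,-0.1,6.8],[5.3,-0.1,6.5],[5.3,-0.1,6.5],[4.9,-0.1,5.3],[4.9,-0.1,5.2]],"yaw":[0,0,0,0,0]}'
python3 -m handwheel '{"claw":[5,5,5,5,5],"dp":[[4.3,-0.1,4.2],[4.3,-0.1,4.1],[0,0,0],[0,0,0],[0,0,0]],"yaw":[0,0,0,0,0]}'
python3 -c "
from h import *
s=telemetry.get_state();p=s['tcp_pos'];print(p,np.arctan2(p[2]-112.5,240+467.6-p[0]),np.hypot(p[2]-112.5,240+467.6-p[0]),s['contact_force'])"
```

```text
t: 14.3
tcp_pos: [510.6, -259.7, 252.7]
orientation: [-0.001, 0.711, 0.703, -0.002]
contact_force: [-6.1, -1.8, 2.2]
opening: 10.3
grasp_force: 39.1
t: 14.72
tcp_pos: [534.4, -260.3, 282.5]
orientation: [-0.002, 0.711, 0.703, -0.003]
contact_force: [-7.2, -1.7, 6.0]
opening: 10.3
grasp_force: 38.9
t: 15.13
tcp_pos: [543.4, -260.5, 291.8]
orientation: [-0.002, 0.711, 0.703, -0.002]
contact_force: [-9.4, -0.9, 8.7]
opening: 10.5
grasp_force: 39.4
[ 543.35046198 -260.54286169  291.82065662] 0.8292362586266885 243.1744407423585 [-9.41874238 -0.89686388  8.71886672]
```

A radial bias of about 13 N has built up. I'll relax it slightly outward, then continue past balance.

```bash

python3 -m handwheel '{"claw":[5,5,5,5,5],"dp":[[2.3,-0.1,4.2],[2.3,-0.1,4.2],[2.6,0,2.5],[2.6,-0.1,2.3],[2.6,-0.1,2.3]],"yaw":[0,0,0,0,0]}'
python3 -m handwheel '{"claw":[5,5,5,5,5],"dp":[[2.8,0,2.2],[2.8,-0.1,2.2],[2,-0.1,1.5],[2,0,1.4],[0,0,0]],"yaw":[0,0,0,0,0]}'
python3 -m handwheel '{"claw":[5,5,5,5,5],"dp":[[0,0,0],[0,0,0],[0,0,0],[0,0,0],[0,0,0]],"yaw":[0,0,0,0,0]}'
python3 - <<'E'
from h import *
import cv2
im=read_camera("side")["image"][:,:,::-1]; cv2.imwrite("pics/e_full.png",im)
cv2.imwrite("pics/d6.png",cv2.resize(im[200:425,330:530],(534,600),interpolation=2))
s=telemetry.get_state();p=s['tcp_pos'];print(p,np.arctan2(p[2]-112.5,240+467.6-p[0]),np.hypot(p[2]-112.5,240+467.6-p[0]),s['contact_force'])
f=lambda X:((proj("side",X)-[330,200])*2.67).round().tolist()
H=np.array([707.8,-262,106.]);y=np.array([.02,1,0]);n=np.array([1,-.02,0])
for th in(.8,.9,.96,1.02):
  P=lambda r,w:H+r*(-np.cos(th)*n+np.array([0,0,np.sin(th)]))+w*y
  print(th,"bar ends",f(P(240,65)),f(P(240,-65)),"corners",f(P(197,100)),f(P(197,-100)),f(P(0,-100)),"sector r100",f(P(100,106)),f(P(75,106)))
E
```

```text
t: 15.55
tcp_pos: [557.8, -260.9, 305.0]
orientation: [-0.0, 0.711, 0.703, -0.001]
contact_force: [-1.5, -4.9, -1.2]
opening: 10.2
grasp_force: 39.1
t: 15.97
tcp_pos: [568.1, -261.1, 313.1]
orientation: [0.001, 0.711, 0.703, -0.0]
contact_force: [-2.0, -4.3, 1.1]
opening: 10.7
grasp_force: 39.2
t: 16.38
tcp_pos: [567.6, -261.1, 312.8]
orientation: [0.001, 0.711, 0.703, -0.0]
contact_force: [-0.8, -5.0, 0.4]
opening: 10.3
grasp_force: 39.1
[ 567.58226945 -261.09016482  312.71696542] 0.960520167953038 244.31904982954902 [-0.33916743 -5.10640317  0.35705948]
0.8 bar ends [94.0, 108.0] [213.0, 261.0] corners [115.0, 110.0] [306.0, 347.0] [500.0, 475.0] sector r100 [208.0, 177.0] [231.0, 194.0]
0.9 bar ends [126.0, 76.0] [253.0, 224.0] corners [140.0, 86.0] [339.0, 317.0] [500.0, 475.0] sector r100 [220.0, 166.0] [239.0, 186.0]
0.96 bar ends [147.0, 57.0] [278.0, 203.0] corners [157.0, 72.0] [360.0, 300.0] [500.0, 475.0] sector r100 [227.0, 159.0] [245.0, 181.0]
1.02 bar ends [169.0, 40.0] [304.0, 183.0] corners [173.0, 58.0] [382.0, 284.0] [500.0, 475.0] sector r100 [235.0, 153.0] [251.0, 176.0]
```

View pics/d6.png

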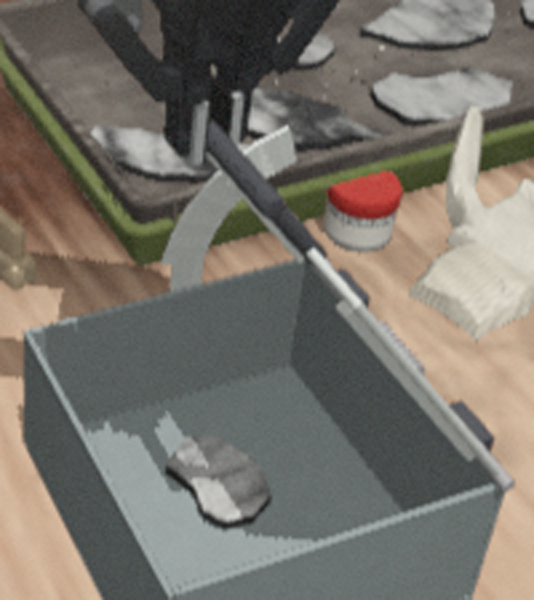

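The bar end at about (278,205) and the plate corner at about (357,300) match 0.955 to 0.96 rad, so the hatch is just past balance. Easing back to about 0.83.

```bash

python3 -m handwheel '{"claw":[5,5,5,5,5],"dp":[[-1,0,-0.7],[-2,0,-1.4],[-2.4,0,-1.8],[-2.4,0,-1.8],[-2.4,0,-1.9]],"yaw":[0,0,0,0,0]}'
python3 -m handwheel '{"claw":[5,5,5,5,5],"dp":[[-2.4,0,-1.9],[-2.4,0,-2],[-2.3,0,-2],[-2.2,0,-2],[-2,0,-1.8]],"yaw":[0,0,0,0,0]}'
python3 -m handwheel '{"claw":[5,5,5,5,5],"dp":[[-1.2,0,-1],[-0.6,0,-0.5],[0,0,0],[0,0,0],[0,0,0]],"yaw":[0,0,0,0,0]}'
python3 -m handwheel '{"claw":[5,5,5,5,5],"dp":[[0,0,0],[0,0,0],[0,0,0],[0,0,0],[0,0,0]],"yaw":[0,0,0,0,0]}'
python3 - <<'E'
from h import *
import cv2
im=read_camera("side")["image"][:,:,::-1]
a=cv2.resize(im[200:425,330:530],(400,450),interpolation=2); b=cv2.resize(im[130:355,200:350],(300,450),interpolation=2)
cv2.imwrite("pics/d7.png",np.hstack([a,b]))
s=telemetry.get_state();p=s['tcp_pos'];print(p,np.arctan2(p[2]-112.5,240+467.6-p[0]),s['contact_force'],s['joint_vel'])
f=lambda X:((proj("side",X)-[330,200])*2).round().tolist()
H=np.array([707.8,-262,106.]);y=np.array([.02,1,0]);n=np.array([1,-.02,0])
for th in(.76,.8,.84,.88):
  P=lambda r,w:H+r*(-np.cos(th)*n+np.array([0,0,np.sin(th)]))+w*y
  print(th,"bar end",f(P(240,-65)),"corner",f(P(197,-100)))
E
```

```text
t: 16.85
tcp_pos: [557.6, -260.9, 305.1]
orientation: [0.001, 0.711, 0.703, 0.0]
contact_force: [-0.4, -5.2, 1.1]
opening: 10.4
grasp_force: 39.2
t: 17.27
tcp_pos: [546.2, -260.6, 295.3]
orientation: [0.001, 0.711, 0.703, 0.001]
contact_force: [0.3, -4.4, 1.1]
opening: 10.5
grasp_force: 39.2
t: 17.68
tcp_pos: [543.8, -260.4, 293.4]
orientation: [-0.0, 0.711, 0.703, -0.0]
contact_force: [-0.5, -4.1, 0.4]
opening: 10.7
grasp_force: 39.1
t: 18.1
tcp_pos: [544.0, -260.4, 293.5]
orientation: [-0.0, 0.711, 0.703, -0.0]
contact_force: [-0.9, -4.6, 1.3]
opening: 10.2
grasp_force: 39.2
[ 543.98750759 -260.45737871  293.53214525] 0.8358989975230278 [-0.60192952 -4.19725024  1.04456396] [ 0.00014273 -0.00343843  0.00063342 -0.0004762  -0.00053529 -0.00067356]
0.76 bar end [148.0, 207.0] corner [220.0, 270.0]
0.8 bar end [160.0, 196.0] corner [229.0, 260.0]
0.84 bar end [171.0, 184.0] corner [239.0, 251.0]
0.88 bar end [183.0, 173.0] corner [249.0, 242.0]
```

View pics/d7.png

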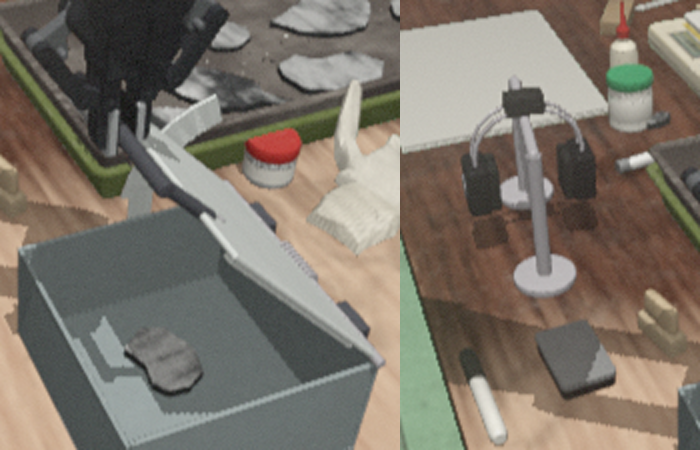

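The bar end at about (170,187) and the corner at about (235,253) give roughly 0.83 rad, 4° below balance, with the hatch held still. The ear defenders still hang astride the rail and the bystanders haven't moved. Handing in.

```bash
python3 -c "
from cell import env
print(env.close_job())"
```

```text
the job is handed in; nothing more can be done
None
```

The job is handed in: the ear defenders hang astride the rail, and after going just past balance (about 0.955 rad) the hatch is held still by its grab bar at about 0.83 rad, roughly 4° below balance.

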